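# Open the short glaze jug

### The arm

A 6-joint arm with a two-finger parallel gripper is mounted at the origin on the work surface. World frame = base frame: x ahead of the robot, y to its left, z up, the work surface at z = 0. Lengths are in m, angles in rad, forces in N, time in s.
With the tool pointing down it reaches from about 0.425 to 0.95 m from the base axis. Payload 14.7 kg.
Tool frame: the origin (TCP) lies midway between the tips of the shut fingers; the grasp point (between the pads) lies 19 mm behind it (hold_point_z is the distance from the TCP to the grasp point, in m); z points along the fingers, y is the line along which they close (so a half turn about z gives the same grasp; the last joint's range is limited). The gripper opens to 85 mm and grips with 20 to 120 N. Pads are 22 mm wide; open, the fingers measure 114 mm over their backs; the gripper's body (76 mm by 85 mm) begins 54 mm behind the grasp point. The pads swing forward as they close: fully open they stand 13 mm farther back than shut.
Start: joints at [-1.28, 0.48, 1.596, -0, 1.065, -0.047], TCP at [0.215, -0.613, 0.231] pointing down, gripper open.
Joint ranges: [-2.75, 2.75], [-0.82, 2.05], [0.23, 2.67], [-1.56, 4.7], [0.09, 2.69], [-2.92, 2.92]. Speed limits (rad/s): [1.89, 1.89, 2.39, 3.01, 3.01, 3.01].

### API

Orientations are given as a unit quaternion [w, x, y, z].
In Python, from plant import * gives the robot as it stands. The module is installed in compiled form; this text tells all that it offers.
- The arm moves only by the tool arm_command, never from a script. Its argument "steps" is a list of rows, each a list of 5 numbers: the closure, from -1 (fully open) to 1 (shut), then the shift along the tool's x, y, z in m, then the turn about the tool's z in degrees. A call has exactly 10 rows; each row is the pose to reach, as a shift and turn from the pose commanded when the call began, along the tool's axes at that moment; what a row does not reach only later rows make up. A row lasts 1/8 s, in which the tool goes at most 62.5 mm and 10.7 degrees, less where a joint would pass 70% of its speed; a pose out of reach is approached as far as the arm can. A call with a gripper value outside its range is refused whole. The fingers move at their own pace and stop on an object; the grip force is fixed at half the most. Time passes only in rows, so rows that repeat a pose let the fingers close, or fill a call up. It gives the time, the measured TCP pose, the force, the opening and the grip force at its end, in the units of the state.
- sense(): the state, without advancing time (a new reading comes with each control period).
- get_image(name): name is "scene" or "top"; returns (picture, depth): 384x512x3 uint8, red, green, blue; 384x512 float32, m along the optical axis (not along the pixel's ray), 0 where there is no reading.
- get_calibration(name): a dict with "vertical_fov" (degrees; the focal length in pixels is half the picture's height over the tangent of half this angle, whatever the lens; pixels are square), "cx", "cy" (the principal point, pixels), "D" ([k1, k2, p1, p2, k3] as OpenCV has them; the pictures are not rectified), "extrinsics" (4x4, takes a point from camera to world coordinates). Camera axes: x right, y down, z forward; pixel columns grow to the right and rows downward; lengths in m; the calibration is good to about 2 mm. A picture is of the moment at which its call begins. get_calibration takes no time and is no camera call.
- hand_in(): hands the job in; it is judged then, once.
The state is a dict: "clock": time; "joints": joint angles; "joint_vel": joint speeds; "effort": joint torques, N m; "tool_pos": TCP position; "tcp_rot": TCP orientation; "wrist_force": force on the tool from outside, world axes, zero at the start; "torque": the same for the moment, N m; "opening": finger opening in m; "gripper_force": force on a finger pad.
Only numpy, scipy, OpenCV 4.12 (cv2) and the standard library are available. Lean on these libraries where they do the work, as an engineer would, in place of code of your own. Each camera call takes 0.05 s, during which the arm holds its last target. There are 200 camera calls.

### The job

Two white glaze jugs stand on the pottery table, each with a flip-top tab over its cap. On the short jug, flip the hinged tab right back so that it stays open, then unscrew the black cap beneath it anticlockwise (seen from above) until it comes to its stop. Leave the tall jug's tab shut.

Things in the scene. Friction and masses are not known exactly. Their poses are not given: they have to be found in the camera images.
- short_tab_lip (a point): Lip of the short jug's grey tab, a plate 120 x 30 x 8 mm, its free end facing roughly the robot. Point: 13 mm in from the free end, mid-width, mid-thickness; 190 mm above the table when shut, 60 mm clear below. Axes turn with the tab: x to the hinge end, y across the 30 mm width, z normal to the plate (up when shut). The hinge axis is parallel to y, at x = +103, z = -44 mm from the point.
- short_tab (a joint): Opening angle of the short jug's tab, rad: 0 shut, 1.9 fully open (tipped back, past upright, away from the cap). Lifts with under 1 N; let go below about 0.9 it falls shut, beyond about 1.0 it falls fully open. The jug is white, round, 144 mm across, 140 mm to the top of its neck, and fixed to the table.
- short_cap_grip (a point): Black cap of the short jug, under the tab: a 58 mm disc with an upright grip bar across it, 44 mm long, 14 mm wide, standing 31 mm above the disc. Point: on the cap's vertical axis, 9 mm below the bar's top, 172 mm above the table. Axes turn with the cap: x along the bar, y across it, z up. At the start the bar lies within 12 degrees of the tab's length.
- short_cap (a joint): Turn of that cap, rad: 0 screwed home, growing anticlockwise seen from above to its stop at 1.4 (80 degrees), fully unscrewed. Starts between 0 and 0.2, does not rise as it turns, stays where it is left, takes about 0.06 N m.
- tall_tab (a joint): Opening angle of the tall jug's tab, rad: 0 shut, 1.9 fully open. It must stay shut. The tall jug is 215 mm to the top of its neck and otherwise like the short one.
Things that resemble listed ones, but are neither listed nor needed, are in the scene too. Leave any purple look-alike of the part that bears short_tab_lip alone.

How it is judged:
On the way, in this order (a step that is already met when the one before it is completed fails the run):
1. the short jug's tab is flipped back open (more than 85 degrees) (value of joint short_tab above 1.48 rad), for 0.2 s.
2. the short jug's cap is unscrewed (beyond 1.15 rad) with the tab open (value of joint short_cap above 1.15 rad and value of joint short_tab above 1.48 rad), for 0.2 s.
At the end, for the whole second after the job is handed in: The short jug's tab stands open by more than 85 degrees (1.48 rad), its cap is unscrewed beyond 1.15 rad (its stop is at 1.4 rad), and the tall jug's tab is shut (less than 0.3 rad) (all of step 2 and value of joint tall_tab below 0.3 rad); the robot touches nothing.
It fails at once if the tall jug's tab is lifted (beyond 0.3 rad) (value of joint tall_tab above 0.3 rad).
It also fails if it takes over 54 s, if anything falls off the work surface, if the arm or the gripper's body presses on something with over 40 N, if the wrist force passes 120 N, or if a joint passes its speed limit or range.

## Working session

There is one attempt and no reset: what is moved stays moved. The work goes in short steps, Python scripts to look and compute and a tool call to move; the robot and the scene stay as the last step left them, time stands still between calls to the robot, and variables do not carry over. Pictures are saved under pics/ and viewed, at most 10 in all, crops included, and the job is handed in when it is done.

Besides the shell and the picture viewer there is one more tool, called after "Emit:" in YAML: its name, and indented under it one key for each argument. arm_command: Moves the arm, as the interface text tells. Its arguments: {"type":"object","properties":{"steps":{"type":"array"}},"required":["steps"]}

```bash
mkdir -p pics; cat > h.py <<'E'
from plant import *
import numpy as np, cv2
def cam(n):
    c=get_calibration(n); f=192/np.tan(np.radians(c["vertical_fov"])/2)
    K=np.array([[f,0,c["cx"]],[0,f,c["cy"]],[0,0,1.]]); return K,np.array(c["D"],float),np.array(c["extrinsics"])
def shot(n,fn=None):
    im,d=get_image(n)
    if fn: cv2.imwrite("pics/"+fn,im[:,:,::-1])
    return im,d
def ray(n,px):
    K,D,T=cam(n); u=cv2.undistortPoints(np.array(px,float).reshape(-1,1,2),K,D)[:,0]
    r=np.c_[u,np.ones(len(u))]; return T[:3,3],r@T[:3,:3].T
def onz(n,px,z):
    o,r=ray(n,px); return o+r*((z-o[2])/r[:,2])[:,None]
def bydepth(n,px,d):
    o,r=ray(n,px); px=np.array(px,int).reshape(-1,2); return o+r*d[px[:,1],px[:,0]][:,None]
E
python3 - <<'E'
from h import *
for n in("scene","top"):
    im,d=shot(n,n+"0.png"); np.savez(n+"0.npz",im=im,d=d); K,D,T=cam(n); print(n,K[0,0],D,T.round(3).tolist())
s=sense(); print(s["clock"],s["tool_pos"],s["tcp_rot"],s["opening"])
E
```

```text
scene 399.1571884097267 [0.02281171 0.         0.         0.         0.        ] [[-0.438, 0.732, -0.522, 0.933], [0.899, 0.368, -0.238, 0.12], [0.018, -0.574, -0.819, 0.873], [0.0, 0.0, 0.0, 1.0]]
top 364.5955053687769 [-0.07461094  0.          0.          0.          0.        ] [[0.019, -0.998, 0.065, 0.397], [-1.0, -0.018, 0.014, -0.118], [-0.012, -0.065, -0.998, 1.012], [0.0, 0.0, 0.0, 1.0]]
0.1 [ 0.21536474 -0.61290243  0.23072745] [-5.34489787e-04  9.85768071e-01  1.68110148e-01 -5.68562277e-05] 0.08517588800656928
```

View pics/scene0.png

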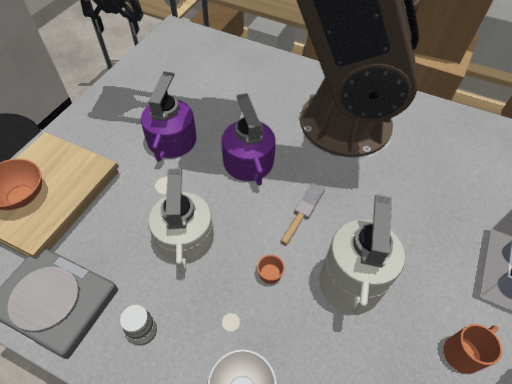

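View pics/top0.png

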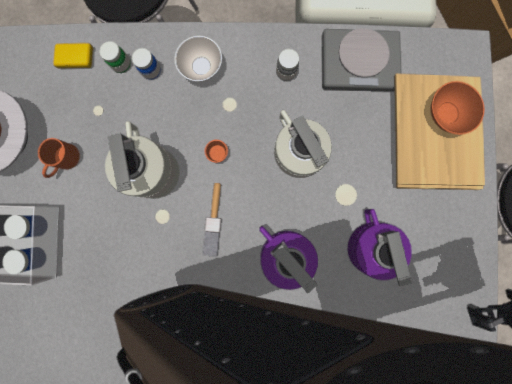

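Scene view: white jugs at (180,225) and (365,265), with purple look-alikes at (168,125) and (248,145). Top view: white jugs at (303,145) and (135,165), purple at (290,260) and (380,250). The tall jug looks like the larger one, scene (365,265) / top (135,165). That makes the short one scene (180,225) / top (303,145). I'll measure to confirm.

```bash
python3 - <<'E'
from h import *
out=[]
for n,(x,y,w,h),jugs in(("scene",(135,155,100,115),None),("top",(260,95,90,90),None)):
    z=np.load(n+"0.npz"); im,d=z["im"],z["d"]
    out.append(cv2.resize(im[y:y+h,x:x+w,::-1],(400,400*h//w),interpolation=cv2.INTER_CUBIC))
    v,u=np.mgrid[0:384,0:512]; P=bydepth(n,np.c_[u.ravel(),v.ravel()],d).reshape(384,512,3)
    g=im.astype(int); 
    for nm,(x0,y0,x1,y1) in {"scene":{"short":(140,160,215,250),"tall":(330,190,405,300)},"top":{"short":(270,100,340,185),"tall":(95,120,170,200)}}[n].items():
        S=P[y0:y1,x0:x1]; dd=d[y0:y1,x0:x1]; zz=np.where(dd>0,S[...,2],0)
        ht=.190+.004+(.075 if nm=="tall" else 0)
        m=(abs(zz-ht)<.012)
        k,l,st,c=cv2.connectedComponentsWithStats(m.astype(np.uint8)); i=1+np.argmax(st[1:,4]); m=l==i
        Q=S[m]; r=cv2.minAreaRect((Q[:,:2]*1000).astype(np.float32))
        print(n,nm,"zmax",np.percentile(zz,99.5).round(3),m.sum(),"z",np.median(Q[:,2]).round(4),r, "colour",np.median(g[y0:y1,x0:x1][m],0), "pxcentre",c[i]+[x0,y0])
h=max(o.shape[0] for o in out)
cv2.imwrite("pics/crop.png",np.hstack([cv2.copyMakeBorder(o,0,h-o.shape[0],0,0,0) for o in out]))
E
```

```text
scene short zmax 0.193 708 z 0.1909 ((563.3680419921875, -232.54312133789062), (120.62313079833984, 30.273305892944336), 30.338455200195312) colour [131. 132. 130.] pxcentre [173.16949153 192.95338983]
scene tall zmax 0.268 1027 z 0.2664 ((496.63787841796875, 174.6998291015625), (120.59374237060547, 30.445171356201172), 13.156036376953125) colour [132. 133. 131.] pxcentre [381.49951315 225.37098345]
top short zmax 0.197 712 z 0.1941 ((560.6284790039062, -231.64376831054688), (119.83712005615234, 30.974931716918945), 30.556528091430664) colour [130. 129. 127.] pxcentre [309.51825843 140.79775281]
top tall zmax 0.271 841 z 0.2691 ((494.8149719238281, 174.282958984375), (119.51171875, 32.43832778930664), 13.457625389099121) colour [127. 127. 125.] pxcentre [119.25921522 161.93816885]
```

View pics/crop.png

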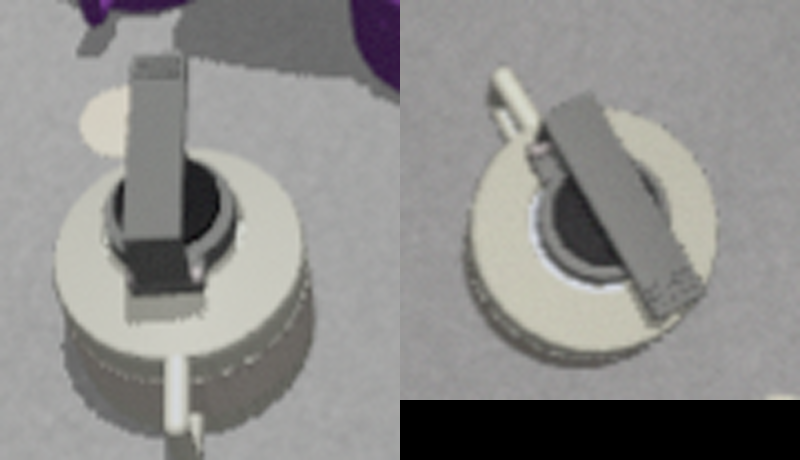

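The crop confirms the choice. The grey tab sits on the white jug at scene (173,193) / top (310,141), and both views put it at z≈0.19 and 120x30 mm. The other white jug's tab is at z≈0.268 (tall), and the purple jugs are excluded. The lip is at about (0.5215,-0.256,0.19) and points to the hinge along (0.863,0.506).

Plan: grip the lip across its width, swing it along the arc, and release past 1.2 rad.

Emit:
arm_command:
  steps:
    - [-1,0,0,-0.06,0]
    - [-1,0,0,-0.11,-6]
    - [-1,0.05,-0.03,-0.11,-11]
    - [-1,0.1,-0.06,-0.11,-11]
    - [-1,0.15,-0.09,-0.11,-11]
    - [-1,0.2,-0.12,-0.11,-11]
    - [-1,0.25,-0.145,-0.11,-11]
    - [-1,0.3,-0.175,-0.11,-11]
    - [-1,0.355,-0.205,-0.11,-11]
    - [-1,0.407,-0.235,-0.11,-11]

```text
clock: 1.35
tool_pos: [0.5226, -0.2549, 0.3412]
tcp_rot: [-0.0, 0.965, 0.262, -0.0]
wrist_force: [0.9, -0.7, 1.3]
opening: 0.0853
gripper_force: 0.0
```

Emit:
arm_command:
  steps:
    - [-1,-0.001,0,0.05,0]
    - [-1,-0.001,0,0.09,0]
    - [-1,-0.001,0,0.13,0]
    - [-1,-0.001,0,0.16,0]
    - [-1,-0.001,0,0.17,0]
    - [-1,-0.001,0,0.17,0]
    - [1,-0.001,0,0.17,0]
    - [1,-0.001,0,0.17,0]
    - [1,-0.001,0,0.17,0]
    - [1,-0.001,0,0.17,0]

```text
clock: 2.6
tool_pos: [0.5202, -0.2565, 0.172]
tcp_rot: [-0.001, 0.965, 0.262, -0.0]
wrist_force: [-5.0, 7.4, 12.6]
opening: 0.0289
gripper_force: 58.1
```

```bash
python3 - <<'E'
from h import *
im,d=shot("scene"); cv2.imwrite("pics/g.png",cv2.resize(im[120:270,100:260,::-1],(640,600)))
s=sense(); print(s["clock"],s["tool_pos"],s["wrist_force"],s["opening"],s["gripper_force"])
import math
for t in np.arange(0,1.5,.1): 
    a=math.atan2(44,103)+t; print(round(t,1),round(.103-.112*math.cos(a),3),round(.112*math.sin(a)-.044,3))
E
```

```text
2.65 [ 0.52021933 -0.25649863  0.17201765] [-5.69944138  6.23980556 11.21886931] 0.02861139162485813 58.12810778617859
0.0 0.0 -0.0
0.1 0.005 0.01
0.2 0.011 0.02
0.3 0.018 0.028
0.4 0.025 0.037
0.5 0.034 0.044
0.6 0.043 0.05
0.7 0.053 0.056
0.8 0.063 0.061
0.9 0.073 0.064
1.0 0.084 0.066
1.1 0.095 0.068
1.2 0.107 0.068
1.3 0.118 0.067
1.4 0.129 0.065
```

View pics/g.png

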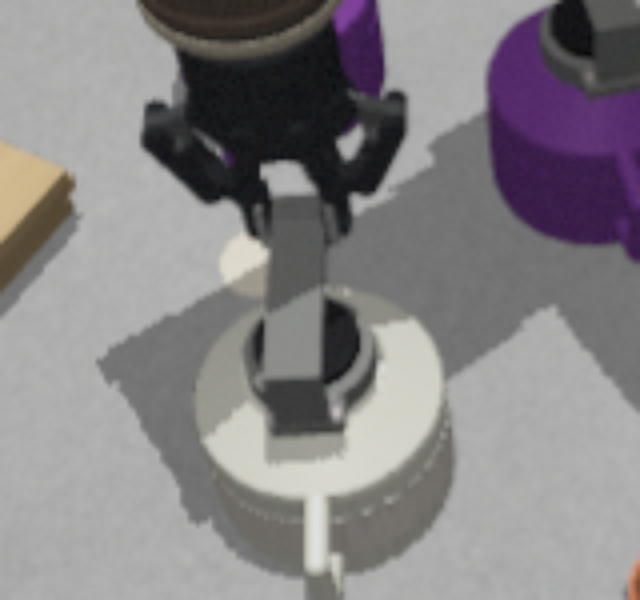

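The picture shows the fingers straddling the lip at crop (297,215), with an opening of 29 mm matching the 30 mm tab. Now I'll follow the arc.

Emit:
arm_command:
  steps:
    - [1,0.002,0,-0.005,0]
    - [1,0.005,0,-0.01,0]
    - [1,0.011,0,-0.02,0]
    - [1,0.018,0,-0.028,0]
    - [1,0.025,0,-0.037,0]
    - [1,0.034,0,-0.044,0]
    - [1,0.043,0,-0.05,0]
    - [1,0.053,0,-0.056,0]
    - [1,0.053,0,-0.056,0]
    - [1,0.053,0,-0.056,0]

```text
clock: 3.9
tool_pos: [0.566, -0.2295, 0.2271]
tcp_rot: [-0.001, 0.965, 0.262, -0.001]
wrist_force: [-3.4, 5.8, -8.0]
opening: 0.0286
gripper_force: 61.2
```

Emit:
arm_command:
  steps:
    - [1,0.01,0,-0.005,0]
    - [1,0.02,0,-0.008,0]
    - [1,0.031,0,-0.01,0]
    - [1,0.042,0,-0.012,0]
    - [1,0.054,0,-0.012,0]
    - [1,0.065,0,-0.011,0]
    - [1,0.065,0,-0.011,0]
    - [-1,0.065,0,-0.011,0]
    - [-1,0.065,0,-0.011,0]
    - [-1,0.065,0,-0.011,0]

```text
clock: 5.15
tool_pos: [0.6231, -0.1978, 0.2389]
tcp_rot: [0.0, 0.965, 0.262, 0.001]
wrist_force: [0.3, 0.4, -0.2]
opening: 0.0806
gripper_force: 0.0
```

Emit:
arm_command:
  steps:
    - [-1,0,0,-0.05,0]
    - [-1,0,0,-0.1,0]
    - [-1,-0.04,0,-0.11,0]
    - [-1,-0.08,0,-0.11,0]
    - [-1,-0.13,0,-0.11,0]
    - [-1,-0.18,0,-0.11,0]
    - [-1,-0.22,0,-0.11,0]
    - [-1,-0.22,0,-0.11,0]
    - [-1,-0.22,0,-0.11,0]
    - [-1,-0.22,0,-0.11,0]

```text
clock: 6.4
tool_pos: [0.4335, -0.3084, 0.3484]
tcp_rot: [0.0, 0.965, 0.262, 0.0]
wrist_force: [0.9, -0.3, -0.4]
opening: 0.0852
gripper_force: 0.0
```

```bash
python3 - <<'E'
from h import *
o=[]
for n,(x,y,w,h) in(("scene",(135,155,100,100)),("top",(260,95,90,90))):
    im,d=shot(n); np.savez(n+"1.npz",im=im,d=d)
    o.append(cv2.resize(im[y:y+h,x:x+w,::-1],(400,400),interpolation=cv2.INTER_CUBIC))
cv2.imwrite("pics/open.png",np.hstack(o)); print(sense()["tool_pos"])
E
```

```text
[ 0.4333631  -0.30826951  0.3481812 ]
```

View pics/open.png

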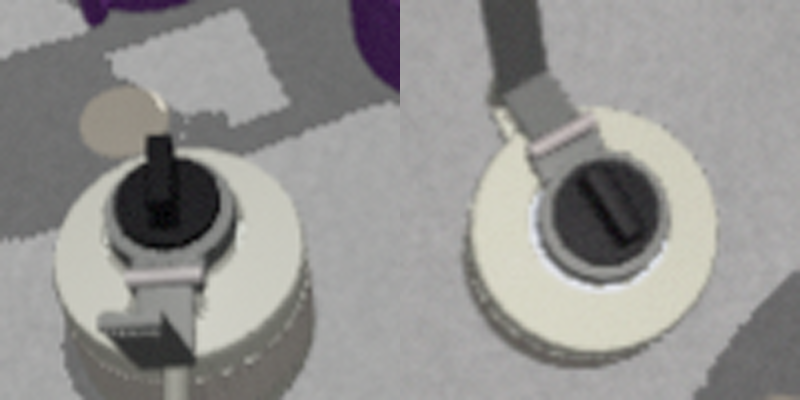

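The tab is fully back. The bar shows at scene crop (160,180) and top crop (615,205). I'll measure it by depth in both views.

```bash
python3 - <<'E'
from h import *
for n,(x0,y0,x1,y1) in(("scene",(155,180,200,225)),("top",(290,125,325,165))):
    z=np.load(n+"1.npz"); im,d=z["im"],z["d"]
    v,u=np.mgrid[y0:y1,x0:x1]; P=bydepth(n,np.c_[u.ravel(),v.ravel()],d); c=im[v.ravel(),u.ravel()].max(1)
    a=P[:,:2]-[.575,-.224]
    for nm,m in (("bartop",(P[:,2]>.174)&(P[:,2]<.19)&(c<90)&(np.hypot(*a.T)<.045)),("disc",(abs(P[:,2]-.15)<.008)&(c<70)&(np.hypot(*a.T)<.045))):
        Q=P[m]
        if len(Q)<5: print(n,nm,len(Q)); continue
        r=cv2.minAreaRect((Q[:,:2]*1000).astype(np.float32)); C,s,_=cv2.PCACompute2(Q[:,:2],None); 
        print(n,nm,m.sum(),"z",np.median(Q[:,2]).round(4),r,"mean",C.round(4),"pca",np.degrees(np.arctan2(s[0,1],s[0,0])), "circle",cv2.minEnclosingCircle((Q[:,:2]*1000).astype(np.float32)))
E
```

```text
scene bartop 112 z 0.1775 ((568.6064453125, -229.29281616210938), (44.672950744628906, 12.914957046508789), 32.808467864990234) mean [[ 0.5693 -0.2284]] pca 32.70671246656255 circle ((568.7785034179688, -229.19869995117188), 22.54293441772461)
scene disc 345 z 0.147 ((569.060302734375, -227.8168487548828), (54.47755432128906, 53.90636444091797), 32.327423095703125) mean [[ 0.5718 -0.2251]] pca -42.072259865534896 circle ((568.8541870117188, -230.04383850097656), 29.244585037231445)
top bartop 119 z 0.1808 ((565.6856079101562, -228.25729370117188), (43.74345397949219, 14.158090591430664), 34.39589309692383) mean [[ 0.5654 -0.228 ]] pca 32.94502272483477 circle ((565.1611938476562, -227.4912567138672), 21.883087158203125)
top disc 269 z 0.1503 ((564.8818359375, -228.9792938232422), (52.459449768066406, 54.22195816040039), 45.649513244628906) mean [[ 0.5622 -0.2277]] pca 118.33773180216694 circle ((565.0128173828125, -229.53736877441406), 28.100343704223633)
```

Both views give the cap axis at (0.567,-0.229), the bar at 33° and its top at about 0.180, which agrees with the 44x14 mm and 0.181 in the text.

Emit:
arm_command:
  steps:
    - [-1,0.05,0,0,-2.5]
    - [-1,0.1,-0.001,0,-2.5]
    - [-1,0.14,-0.001,0,-2.5]
    - [-1,0.155,-0.001,0,-2.5]
    - [-1,0.155,-0.001,0.05,-2.5]
    - [-1,0.155,-0.001,0.1,-2.5]
    - [-1,0.155,-0.001,0.15,-2.5]
    - [-1,0.155,-0.001,0.18,-2.5]
    - [-1,0.155,-0.001,0.193,-2.5]
    - [-1,0.155,-0.001,0.193,-2.5]

```text
clock: 7.75
tool_pos: [0.5658, -0.2296, 0.1552]
tcp_rot: [-0.0, 0.959, 0.283, -0.0]
wrist_force: [0.4, 0.3, 0.6]
opening: 0.0852
gripper_force: 0.0
```

Emit:
arm_command:
  steps:
    - [1,0,0,0,0]
    - [1,0,0,0,0]
    - [1,0,0,0,0]
    - [1,0,0,0,0]
    - [1,0,0,0,0]
    - [1,0,0,0,0]
    - [1,0,0,0,0]
    - [1,0,0,0,0]
    - [1,0,0,0,0]
    - [1,0,0,0,0]

```text
clock: 9.0
tool_pos: [0.5659, -0.2294, 0.1559]
tcp_rot: [0.0, 0.959, 0.283, 0.0]
wrist_force: [-2.7, 2.5, 8.1]
opening: 0.0129
gripper_force: 58.6
```

Gripped: 13 mm for the 14 mm bar. Now turn anticlockwise.

Emit:
arm_command:
  steps:
    - [1,0,0,0,-8]
    - [1,0,0,0,-16]
    - [1,0,0,0,-24]
    - [1,0,0,0,-32]
    - [1,0,0,0,-40]
    - [1,0,0,0,-48]
    - [1,0,0,0,-56]
    - [1,0,0,0,-62]
    - [1,0,0,0,-67]
    - [1,0,0,0,-67]

```text
clock: 10.25
tool_pos: [0.566, -0.2293, 0.1559]
tcp_rot: [0.0, 0.643, 0.766, 0.0]
wrist_force: [-1.3, 2.4, 7.7]
opening: 0.0128
gripper_force: 58.7
```

```bash
python3 -c "
from h import *
s=sense(); print(s['torque'],s['wrist_force'],s['tcp_rot'],s['joints'])"
```

```text
[0.47860972 0.29497326 0.05140838] [-1.31008908  2.40029319  7.73140321] [1.00987100e-04 6.43193316e-01 7.65703811e-01 1.48228471e-04] [-4.34729208e-01  5.08220722e-01  1.76254519e+00  3.05354432e-04
  8.70554440e-01 -6.08399386e-01]
```

Emit:
arm_command:
  steps:
    - [1,0,0,0,-1]
    - [1,0,0,0,-2]
    - [1,0,0,0,-3]
    - [1,0,0,0,-4]
    - [1,0,0,0,-5]
    - [1,0,0,0,-5]
    - [1,0,0,0,-5]
    - [1,0,0,0,-5]
    - [1,0,0,0,-5]
    - [1,0,0,0,-5]

```text
clock: 11.5
tool_pos: [0.566, -0.2293, 0.1558]
tcp_rot: [0.0, 0.61, 0.793, 0.0]
wrist_force: [-2.5, 3.0, 7.7]
opening: 0.0132
gripper_force: 58.7
```

```bash
python3 -c "
from h import *
s=sense(); print(s['torque'],s['wrist_force'],2*np.degrees(np.arctan2(s['tcp_rot'][2],s['tcp_rot'][1])))"
```

```text
[0.49733559 0.3068579  0.08481232] [-2.45661238  3.03263962  7.70326117] 104.8575570152272
```

Emit:
arm_command:
  steps:
    - [1,0,0,0,-1]
    - [1,0,0,0,-2]
    - [1,0,0,0,-3]
    - [1,0,0,0,-4]
    - [1,0,0,0,-4]
    - [1,0,0,0,-4]
    - [1,0,0,0,-4]
    - [1,0,0,0,-4]
    - [1,0,0,0,-4]
    - [1,0,0,0,-4]

```text
clock: 12.75
tool_pos: [0.566, -0.2293, 0.1559]
tcp_rot: [0.0, 0.582, 0.813, 0.0]
wrist_force: [-2.1, 3.2, 8.0]
opening: 0.0129
gripper_force: 58.7
```

```bash
python3 -c "
from h import *
s=sense(); print(s['torque'],s['wrist_force'],2*np.degrees(np.arctan2(s['tcp_rot'][2],s['tcp_rot'][1])))"
```

```text
[0.48681019 0.2977861  0.08643787] [-2.14738385  3.16950971  7.96941217] 108.85492715616014
```

Emit:
arm_command:
  steps:
    - [1,0,0,0,-1]
    - [1,0,0,0,-2]
    - [1,0,0,0,-3]
    - [1,0,0,0,-4]
    - [1,0,0,0,-4]
    - [1,0,0,0,-4]
    - [1,0,0,0,-4]
    - [1,0,0,0,-4]
    - [1,0,0,0,-4]
    - [1,0,0,0,-4]

```text
clock: 14.0
tool_pos: [0.566, -0.2293, 0.1558]
tcp_rot: [0.0, 0.553, 0.833, 0.0]
wrist_force: [-2.6, 2.4, 8.0]
opening: 0.0129
gripper_force: 60.1
```

```bash
python3 -c "
from h import *
s=sense(); print(s['torque'],s['wrist_force'],2*np.degrees(np.arctan2(s['tcp_rot'][2],s['tcp_rot'][1])))"
```

```text
[ 0.46184974  0.32048194 -1.04554923] [-2.60765748  2.42711532  7.99810145] 112.78942567302177
```

The torque jumped to about 1 N·m, so the cap is at its stop. Release, rise and back off.

Emit:
arm_command:
  steps:
    - [1,0,0,0,1]
    - [-1,0,0,0,1]
    - [-1,0,0,0,1]
    - [-1,0,0,0,1]
    - [-1,0,0,0,1]
    - [-1,0,0,0,1]
    - [-1,0,0,-0.04,1]
    - [-1,0,0,-0.09,1]
    - [-1,0,0,-0.14,1]
    - [-1,0,0,-0.18,1]

```text
clock: 15.25
tool_pos: [0.5661, -0.2296, 0.3376]
tcp_rot: [0.001, 0.56, 0.828, 0.0]
wrist_force: [0.0, -1.4, -0.2]
opening: 0.0853
gripper_force: 0.0
```

Emit:
arm_command:
  steps:
    - [-1,0,0,0,0]
    - [-1,-0.03,0.04,0,0]
    - [-1,-0.05,0.08,0,0]
    - [-1,-0.05,0.12,0,0]
    - [-1,-0.05,0.14,0,0]
    - [-1,-0.05,0.14,0,0]
    - [-1,-0.05,0.14,0,0]
    - [-1,-0.05,0.14,0,0]
    - [-1,-0.05,0.14,0,0]
    - [-1,-0.05,0.14,0,0]

```text
clock: 16.5
tool_pos: [0.7142, -0.224, 0.3356]
tcp_rot: [0.0, 0.56, 0.828, 0.0]
wrist_force: [-0.4, -0.0, -0.4]
opening: 0.0853
gripper_force: 0.0
```

```bash
python3 - <<'E'
from h import *
o=[]
for n,(x,y,w,h) in(("scene",(135,155,100,100)),("top",(260,95,90,90))):
    im,d=shot(n); o.append(cv2.resize(im[y:y+h,x:x+w,::-1],(400,400),interpolation=cv2.INTER_CUBIC))
cv2.imwrite("pics/end.png",np.hstack(o)); s=sense(); print(s["clock"],s["tool_pos"],s["wrist_force"])
E
```

```text
16.6 [ 0.71435648 -0.22394509  0.33546284] [ 0.00863128  0.6522445  -0.14459243]
```

View pics/end.png

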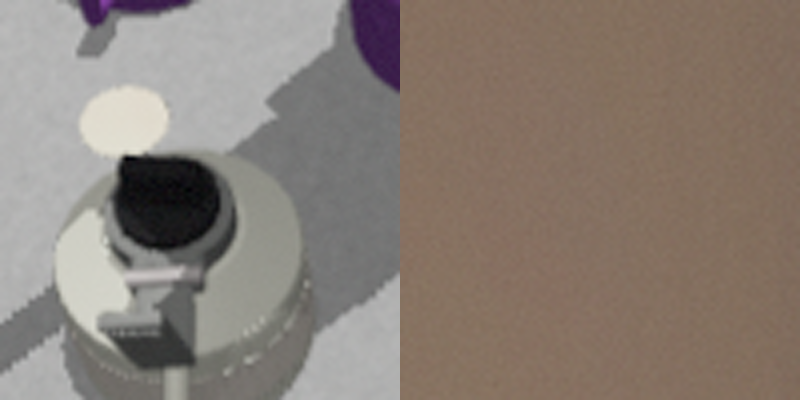

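The scene view shows the tab still tipped back and the bar now lying across the cap at crop (165,180). The arm hides the jug in the top view. The gripper is clear at z≈0.335 with no contact force.

```bash
python3 -c "
from plant import *
print(hand_in())"
```

```text
the job is handed in; nothing more can be done
None
```

I handed the job in at about 16.6 s: the short jug's tab is flipped fully back, its cap is unscrewed to its stop, the tall jug was left alone, and the arm is clear of everything; no verdict came back.

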